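# Unlatch and open the gate of the seal locker

### The arm

A 6-joint arm with a two-finger parallel gripper is mounted at the origin on the work surface; the furniture and walls round the work are solid. World frame = base frame: x ahead of the robot, y to its left, z up, the work surface at z = 0. Lengths are in m, angles in rad, forces in N, time in s.
With the tool pointing down it reaches from about 0.375 to 0.75 m from the base axis. Payload 9 kg.
Tool frame: the origin (TCP) lies on the centre line of the jaws, within the pads' length; the fingertips stand 25 mm ahead of it and the grasp point (between the pads) lies 6 mm ahead of it; z points along the fingers, y is the direction in which the jaws open and shut (so a half turn about z gives the same grasp; the last joint's range is limited). The gripper opens to 85 mm and grips with 20 to 120 N. Pads are 22 mm wide; open, the fingers measure 114 mm over their backs; the gripper's body (76 mm by 85 mm) begins 54 mm behind the grasp point. The pads swing forward as they close: fully open they stand 13 mm farther back than shut.
Start: joints at [-1.442, 0.104, 0.097, 1.564, 0, 1.353], TCP at [0.204, -0.564, 0.256] pointing down, gripper open.
Joint ranges: [-2.99, 2.99], [-0.84, 1.86], [-1.1, 1.16], [-1.84, 2.11], [-1.51, 1.56], [-3.14, 3.14]. Speed limits (rad/s): [2.22, 2.22, 2.57, 3.14, 3.14, 3.14].

### API

Orientations are given as a unit quaternion [x, y, z, w].
In Python, from workcell import telemetry, get_image, manip, recognise gives the robot as it stands.
- The arm moves only by the tool send_rows, never from a script. Its argument "commands" is a list of rows, each a list of 4 numbers: the shift along the tool's x, y, z in mm, then the turn about the tool's z in degrees. In form: [[dx, dy, dz, spin], ...]. A call has 1 to 20 rows; each row shifts and turns the pose as measured when the row begins, along the tool's axes as they then stand; what a row does not reach is not made up. A row lasts 1/8 s, in which the tool goes at most 62.5 mm and 10.7 degrees, less where a joint would pass 70% of its speed; a pose out of reach is approached as far as the arm can. A call with a gripper value outside its range is refused whole. "claw" is the finger opening in mm, from 0 to 85.4, set as the call begins (left out, the last holds). The fingers move at their own pace and stop on an object; "newtons" is the grip in N (left out, the last holds). Time passes only in rows, so rows that do not move let the fingers close. It gives the time, the measured TCP pose, the force and the opening at its end, in the units of the state.
- telemetry.get_obs(): the state, without advancing time (a new reading comes with each control period).
- get_image(name): name is "scene" or "top"; returns a dict with "image" (480x640x3 uint8, red, green, blue), "intrinsics" (3x3 intrinsics, pixels), "T" (4x4, takes a point from camera to world coordinates). Camera axes: x right, y down, z forward; pixel columns grow to the right and rows downward; lengths in m; the calibration is good to about 2 mm. A picture is of the moment at which its call begins. There is no depth.
- manip.close_job(): hands the job in, once; it reports no verdict.
Trained networks look in the newest picture that a camera, given by its name, has taken for a name from the list of things; names that differ only in an ending like _2 or _b are one class to them, and where a whole thing is asked for, a point or a joint stands for the part that bears it (a point fixed in the world has none). Each returns a list of dicts, best first, with "score" (0 to 1); they miss things now and then, are a little off and sometimes report something else, mostly with a low value. They report only what shows in the picture. A call takes as long as a camera call.
- recognise(camera, label): "point" ([x, y, z] in m, in world coordinates, good to about 4 mm: the middle of the surface that is visible of it).
The state is a dict: "time": time; "joint_pos": joint angles; "qd": joint speeds; "tau": joint torques, N m; "tcp_pos": TCP position; "tcp_rot": TCP orientation; "force": force on the tool from outside, world axes, zero at the start; "torque": the same for the moment, N m; "opening": finger opening in m.
Only numpy, scipy, OpenCV 4.12 (cv2) and the standard library are available. Lean on these libraries where they do the work, as an engineer would, in place of code of your own. Each camera call takes 0.05 s, during which the arm holds its last target.

### The job

Open the little grey locker so that the rubber stamp inside can be got at: ease the brass thumb-latch bar up by its black knob until it clears the catch, swing the blue gate out until it stands about square to the locker's front, then let go with the bar dropped back to rest. Go by feel: do not force the bar against the catch or its soft red buffer, do not fling the gate, and leave the stamp, bottle, jar and black weight where they are.

Things in the scene. Friction and masses are not known exactly. Their poses are not given: they have to be found in the camera images.
- locker: Fixed grey steel locker, 90 (x) x 260 (y) x 150 mm high. Origin: centre of its underside; its front faces its own -x. The barred blue gate (164 wide, 146 high, 10 thick) fills the front; shut, its mid-plane lies 51 mm in front of the origin. Nothing of the locker but the knob and the catch stands higher than 150 mm (guide staple of the latch: 170 mm)
- gate_hinge (a point): Point on the gate's vertical hinge axis at table height, at the left (+y) end of the gate: 51 mm to -x and 100 mm to +y of the locker's origin
- gate (a joint): Gate angle in rad: 0 shut, grows as the free edge swings toward the locker's -x (clockwise seen from above), up to 1.75. The hinge is slightly stiff and the gate stays where it is left
- latch (a joint): Angle of the latch bar in rad: 0 level and at rest on its guide staple, grows as its free end is lifted, up to 0.5. The bar turns on a bolt on the gate's front (axis square to the gate), 45 mm from the gate's hinge and 140 mm high; it weighs about 0.15 kg and falls back by itself
- bar: The brass latch bar, 8 thick (x) x 165 long (y) x 14 mm high, 16 mm in front of the gate's mid-plane. Origin on its pivot bolt; it points to its own -y, its free end lies 155 mm from the pivot and sits in the catch. Held upright, the gripper lets the knob turn between its pads; hold it lightly, with 20 N or so
- knob (a point): Grip point of the upright round black knob (14 mm diameter) on the bar: 85 mm along the bar from the pivot and 42 mm above the bar's centre line, so it rises AND leans toward the hinge as the bar turns about its pivot; follow that arc. Its top is 21 mm above this point, the bar's upper face 35 mm below; at rest it is 182 mm above the table, clear all round. Grasp from above, fingers in front of and behind it
- catch: Steel catch on the right jamb round the bar's free end; origin at the back of its plate, 143 mm from the pivot along the bar. On the plate sits a slider with a nose and a hood, whose height is set anew each time within 30 mm and is not measured. The bar on nose or buffer must never be pressed harder than 8 N (about 13 N up at the knob)
- catch_plate (a point): Middle of the catch plate's front (this point does not show the slider's height). The nose, 5 mm thick, stands in front of the bar and ends 5 to 35 mm above the underside of the resting bar. The red spring buffer under the hood is met by 2 to 4 mm more lift than clears the nose: 3.5 N per mm there, about 10 N per mm felt at the knob, 8 mm travel. A bar just touching it can be pulled straight out
- seal: Loose wooden rubber stamp, 27 x 52 x 71 mm, standing in the locker behind the gate. Origin: centre of its underside. Bystander
- dropper: Loose brown dropper bottle, 34 x 34 x 110 mm, standing left of the gate. Origin: centre of its underside. Bystander
- paste: Loose white jar with black lid, 56 x 56 x 55 mm, standing in front of the locker to the right. Origin: centre of its underside. Bystander
- black_weight: Loose black paper weight with a knob, 46 x 76 x 49 mm, standing right of the locker. Origin: centre of its underside. Bystander

How it is judged:
By the outcome, as a careful person would: the job done as asked, in the order asked, and still so for the second after the job is handed in, with the robot touching nothing.
It also fails if it takes over 70 s, if anything falls off the work surface, if the arm or the gripper's body presses on something with over 40 N, if the wrist force passes 120 N, or if a joint passes its speed limit or range.

## Working session

There is one attempt and no reset: what is moved stays moved. The work goes in short steps, Python scripts to look and compute and a tool call to move; the robot and the scene stay as the last step left them, time stands still between calls to the robot, and variables do not carry over. Pictures are saved under pics/ and viewed, and the job is handed in when it is done.

Besides the shell and the picture viewer there is one more tool, called by a JSON object that holds its "name" and its "arguments". send_rows: Moves the arm, as the interface text tells. Its arguments: {"type":"object","properties":{"commands":{"type":"array","items":{"type":"array","items":{"type":"number"}}},"claw":{"type":"number"},"newtons":{"type":"number"}},"required":["commands"]}

```bash
mkdir -p pics; cat > h.py <<'E'
from workcell import telemetry, get_image, manip, recognise
import numpy as np, cv2
def st():
    o=telemetry.get_obs(); print({k:np.round(o[k],4).tolist() for k in ['time','joint_pos','tcp_pos','tcp_rot','force','torque','opening']}); return o
def pic(cam,name,crop=None,scale=1):
    d=get_image(cam); im=d['image'][:,:,::-1].copy()
    if crop: im=im[crop[1]:crop[3],crop[0]:crop[2]]
    if scale!=1: im=cv2.resize(im,None,fx=scale,fy=scale,interpolation=cv2.INTER_CUBIC)
    cv2.imwrite('pics/'+name,im); return d
def proj(d,p):
    T=np.linalg.inv(d['T']); p=np.atleast_2d(p); c=p@T[:3,:3].T+T[:3,3]; u=c@np.array(d['intrinsics']).T; return u[:,:2]/u[:,2:]
E
python3 - <<'E'
from h import *
st()
for c in ['scene','top']:
    d=pic(c,c+'0.png'); print(c,np.round(d['T'],3).tolist(),np.array(d['intrinsics']).tolist())
    for l in ['locker','gate','bar','knob','catch','seal','dropper','paste','black_weight']:
        try: print(l,[(np.round(r['point'],4).tolist(),round(r['score'],2)) for r in recognise(c,l)[:2]])
        except Exception as e: print(l,e)
E
```

```text
{'time': 0.0, 'joint_pos': [-1.4417, 0.1047, 0.0965, 1.5639, 0.0, 1.3531], 'tcp_pos': [0.2039, -0.564, 0.2555], 'tcp_rot': [0.985, 0.1725, 0.0, -0.0006], 'force': [0.1922, 0.6514, -0.2839], 'torque': [-0.013, -0.0297, 0.0305], 'opening': 0.0856}
scene [[0.565, -0.361, 0.742, -0.09], [-0.825, -0.249, 0.507, -0.494], [0.002, -0.899, -0.438, 0.502], [0.0, 0.0, 0.0, 1.0]] [[443.9116173308213, 0.0, 313.31269374802264], [0.0, 443.9116173308213, 238.7124577904368], [0.0, 0.0, 1.0]]
locker [([0.5943, -0.1604, 0.1029], 0.76)]
gate [([0.5755, -0.126, 0.1042], 0.6)]
bar [([0.5604, -0.1573, 0.1468], 0.72), ([0.5861, -0.2212, 0.1548], 0.2)]
knob [([0.5664, -0.1605, 0.1459], 0.91)]
catch [([0.5855, -0.2152, 0.1572], 0.79)]
seal [([0.6285, -0.1208, 0.0255], 0.58)]
dropper [([0.556, 0.0446, 0.0498], 0.81), ([0.5948, -0.1585, 0.1001], 0.53)]
paste [([0.4339, -0.3246, 0.0417], 0.71)]
black_weight [([0.6057, -0.3282, 0.0251], 0.78)]
top [[0.027, -0.991, 0.128, 0.419], [-1.0, -0.028, -0.006, -0.061], [0.009, -0.128, -0.992, 1.288], [0.0, 0.0, 0.0, 1.0]] [[598.7000375791582, 0.0, 330.04338256321336], [0.0, 598.7000375791582, 237.20006384384834], [0.0, 0.0, 1.0]]
locker [([0.6244, -0.128, 0.1479], 0.82)]
gate [([0.556, 0.0491, 0.0571], 0.36)]
bar [([0.5671, -0.152, 0.1457], 0.65), ([0.5766, -0.2176, 0.1956], 0.47)]
knob [([0.5645, -0.157, 0.1476], 0.83)]
catch [([0.5724, -0.212, 0.191], 0.84)]
seal []
dropper [([0.5575, 0.0495, 0.0579], 0.76)]
paste [([0.4537, -0.3156, 0.0574], 0.88)]
black_weight [([0.6159, -0.3211, 0.0231], 0.94)]
```

View pics/scene0.png

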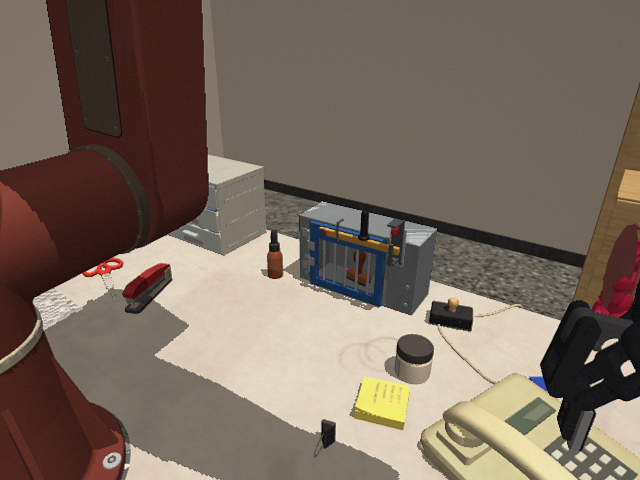

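View pics/top0.png

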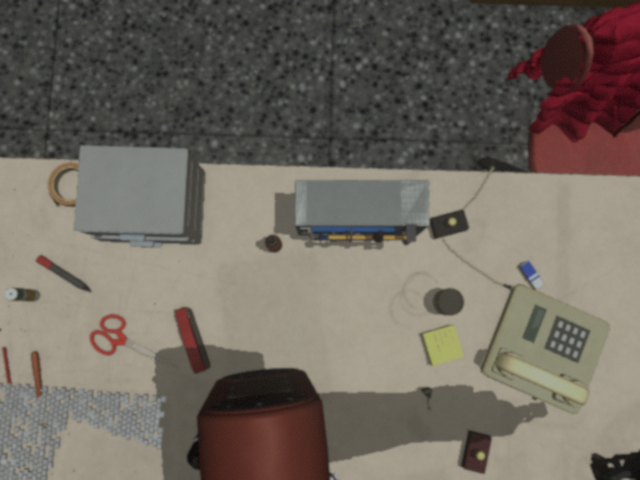

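The scene view shows the locker at about (367,255) with the knob at (364,222), the bottle at (275,255) and the jar at (414,358). In the top view the locker spans columns 295–430, nearly square to the axes. I'll zoom in to fit its pose.

```bash
python3 - <<'E'
from h import *
pic('scene','s1.png',(280,190,450,320),4.6)
pic('top','t1.png',(260,160,480,260),3.6)
E
```

```text
(no output)
```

View pics/s1.png

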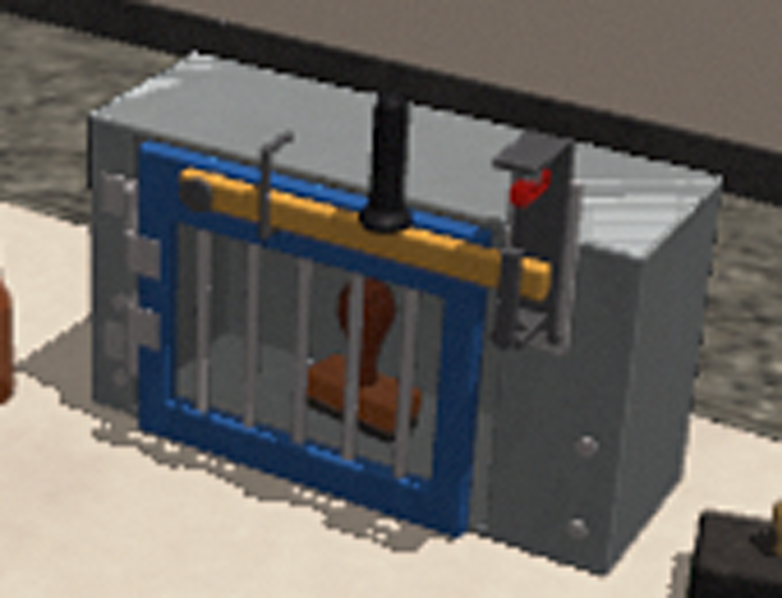

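View pics/t1.png

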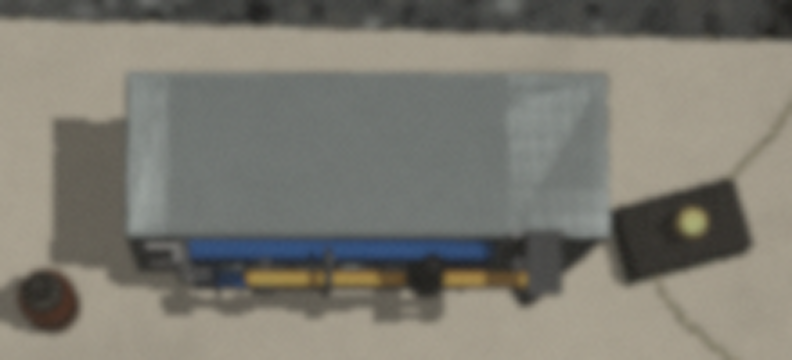

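The zoomed views show the locker's corners clearly; the nose's top end is at about s1 (508,250), just above the bar, and the red buffer is at (528,190). Next I fit x, y and yaw from the corners.

```bash
cat > fit.py <<'E'
from h import *
from scipy.optimize import least_squares
S=get_image('scene');T=get_image('top')
top=[((-45,130,150),(609,237)),]
tp=[((45,130,150),(127,72)),((45,-130,150),(608,72)),((-45,-130,150),(610,238)),((-45,130,150),(127,236))]
sp=[((45,130,150),(195,53)),((45,-130,150),(722,180)),((-45,-130,150),(640,258)),((-45,130,150),(90,113)),((-45,-130,0),(605,573)),((-45,130,0),(95,400)),((-67,-30,203),(393,93))]
tu=np.array([p[1] for p in tp])/3.6+[260,160]-0.36; su=np.array([p[1] for p in sp])/4.6+[280,190]-.39
tP=np.array([p[0] for p in tp])/1e3; sP=np.array([p[0] for p in sp])/1e3
def W(q,P):
    c,s=np.cos(q[2]),np.sin(q[2]); R=np.array([[c,-s,0],[s,c,0],[0,0,1]]); return P@R.T+[q[0],q[1],0]
if __name__=='__main__':
    for wt,ws in [(1,1),(1,0),(0,1)]:
        f=lambda q: np.r_[wt*(proj(T,W(q,tP))-tu).ravel(),ws*(proj(S,W(q,sP))-su).ravel()]
        r=least_squares(f,[.63,-.13,0]); print(np.round(r.x,4),np.degrees(r.x[2]),np.round(r.fun,1).tolist())
        q=r.x
        for n,P in dict(hinge=(-51,100,0),pivot=(-67,55,140),knob=(-67,-30,182),knobtop=(-67,-30,203),barend=(-67,-100,140)).items(): print(n,np.round(W(q,np.array([P])/1e3),4).tolist(),proj(S,W(q,np.array([P])/1e3)).round(1).tolist(),proj(T,W(q,np.array([P])/1e3)).round(1).tolist())
E
python3 fit.py
```

```text
[ 0.634  -0.1258  0.0204] 1.1674730393917705 [-1.0, -0.3, -0.7, 0.9, -0.6, 0.6, -1.7, 0.1, 0.4, -0.5, 1.1, -1.0, 1.7, -0.2, -0.1, -0.3, 0.8, 1.5, -0.4, 0.4, 0.4, -0.2]
hinge [[0.581, -0.0269, 0.0]] [[309.7, 282.1]] [[310.6, 238.3]]
pivot [[0.5659, -0.0722, 0.14]] [[324.4, 230.6]] [[332.2, 237.6]]
knob [[0.5676, -0.1572, 0.182]] [[364.8, 220.4]] [[378.0, 235.1]]
knobtop [[0.5676, -0.1572, 0.203]] [[365.4, 209.6]] [[379.1, 233.6]]
barend [[0.569, -0.2271, 0.14]] [[399.0, 251.0]] [[412.3, 238.2]]
[ 0.6347 -0.1278  0.0266] 1.526779757200278 [-0.1, -0.2, 0.1, 0.1, 0.5, -0.1, -0.5, 0.2, 0.0, -0.0, 0.0, -0.0, 0.0, -0.0, 0.0, -0.0, 0.0, 0.0, 0.0, 0.0, 0.0, -0.0]
hinge [[0.5811, -0.0292, 0.0]] [[310.6, 282.4]] [[311.7, 238.3]]
pivot [[0.5663, -0.0746, 0.14]] [[325.5, 230.8]] [[333.4, 237.5]]
knob [[0.5685, -0.1595, 0.182]] [[366.2, 220.5]] [[379.3, 234.7]]
knobtop [[0.5685, -0.1595, 0.203]] [[366.8, 209.7]] [[380.4, 233.2]]
barend [[0.5704, -0.2295, 0.14]] [[400.6, 251.1]] [[413.5, 237.6]]
[ 0.6341 -0.1246  0.0146] 0.8377767214497802 [-0.0, -0.0, -0.0, 0.0, -0.0, 0.0, -0.0, -0.0, 0.3, -0.7, 0.5, -1.0, 0.8, -0.3, -0.5, -0.6, -0.0, 1.4, -0.7, 0.1, -0.4, -0.4]
hinge [[0.5816, -0.0253, 0.0]] [[309.3, 281.8]] [[309.9, 238.0]]
pivot [[0.5663, -0.0706, 0.14]] [[323.8, 230.3]] [[331.3, 237.4]]
knob [[0.5675, -0.1556, 0.182]] [[364.0, 220.2]] [[377.2, 235.1]]
knobtop [[0.5675, -0.1556, 0.203]] [[364.6, 209.4]] [[378.2, 233.6]]
barend [[0.5686, -0.2256, 0.14]] [[398.1, 250.9]] [[411.4, 238.5]]
```

{"name": "send_rows", "arguments": {"commands": [[0,0,-25,0],[0,0,-25,0],[45,-24,0,0],[45,-24,0,0],[45,-24,0,0],[45,-24,0,0],[45,-24,0,0],[45,-24,0,0],[45,-24,0,0],[45,-24,0,0]], "claw": 50, "newtons": 20}}

```text
time: 2.45
tcp_pos: [0.4835, -0.2552, 0.3079]
tcp_rot: [0.986, 0.169, 0.001, 0.001]
force: [0.1, -0.5, -0.7]
opening: 0.0499
```

{"name": "send_rows", "arguments": {"commands": [[0,0,0,-10],[0,0,0,-10],[0,0,0,-10],[0,0,0,-10],[0,0,0,-10],[0,0,0,-10],[0,0,0,-10],[0,0,0,-10],[0,0,0,-10],[0,0,0,-10],[0,0,0,-10],[0,0,0,-10],[0,0,0,-10],[0,0,0,-10],[0,0,0,-10],[0,0,0,-10],[0,0,0,-10],[0,0,0,-10],[0,0,0,-10],[0,0,0,-10]]}}

```text
time: 4.95
tcp_pos: [0.4862, -0.251, 0.3088]
tcp_rot: [-0.395, 0.919, -0.002, 0.001]
force: [0.9, 0.1, -0.1]
opening: 0.0497
```

```bash
cat >> h.py <<'E'
from scipy.spatial.transform import Rotation as Ro
def rel(target,yaw_y=None,o=None):
    o=o or telemetry.get_obs(); R=Ro.from_quat(o['tcp_rot']).as_matrix()
    y=np.degrees(np.arctan2(R[1,1],R[0,1]))
    print('t',round(o['time'],2),'tcp',np.round(o['tcp_pos'],4),'yawY',round(y,2),'tilt z',np.round(R[:,2],3),'d_tool mm',np.round(R.T@(np.array(target)-o['tcp_pos'])*1e3,1),'F',np.round(o['force'],2),'open',round(float(o['opening'])*1e3,1),'q6',round(o['joint_pos'][5],3))
E
python3 -c "
from h import *
rel([.5676,-.157,.26])"
```

```text
t 4.95 tcp [ 0.4862 -0.251   0.3088] yawY 136.47 tilt z [ 0.004 -0.002 -1.   ] d_tool mm [-124.2    5.9   48.9] F [ 0.86  0.14 -0.14] open 49.7 q6 -1.527
```

{"name": "send_rows", "arguments": {"commands": [[0,0,0,-10],[0,0,0,-10],[0,0,0,-10],[0,0,0,-10],[0,0,0,-6]]}}

```text
time: 5.58
tcp_pos: [0.4861, -0.251, 0.3091]
tcp_rot: [0.732, -0.681, 0.002, -0.0]
force: [0.5, 0.2, -0.8]
opening: 0.0502
```

```bash
python3 -c "
from h import *
rel([.5676,-.157,.265])"
```

```text
t 5.58 tcp [ 0.4861 -0.251   0.3091] yawY -175.9 tilt z [ 0.004 -0.002 -1.   ] d_tool mm [-88.1 -87.8  44.2] F [ 0.47  0.17 -0.77] open 50.2 q6 -2.359
```

{"name": "send_rows", "arguments": {"commands": [[0,0,0,3],[-30,-27,10,0],[-30,-27,10,0],[-24,-24,15,0],[0,0,0,0]]}}

```text
time: 6.2
tcp_pos: [0.5648, -0.1639, 0.2736]
tcp_rot: [0.713, -0.701, 0.003, -0.0]
force: [-0.4, -0.1, -0.8]
opening: 0.0499
```

```bash
python3 -c "
from h import *
rel([.5676,-.157,.19])
pic('scene','s2.png',(280,150,450,280),4.6)
d=pic('top','t2.png',(260,160,480,260),3.6)
for c in ['scene','top']:
  print([(np.round(r['point'],4).tolist(),round(r['score'],2)) for r in recognise(c,'knob')[:2]])
"
```

```text
t 6.2 tcp [ 0.5648 -0.1639  0.2736] yawY -179.0 tilt z [ 0.005 -0.003 -1.   ] d_tool mm [-7.2 -2.5 83.6] F [-0.38 -0.07 -0.78] open 49.9 q6 -2.093
[([0.5657, -0.1635, 0.1454], 0.55)]
[([0.574, -0.053, 0.1481], 0.15)]
```

View pics/s2.png

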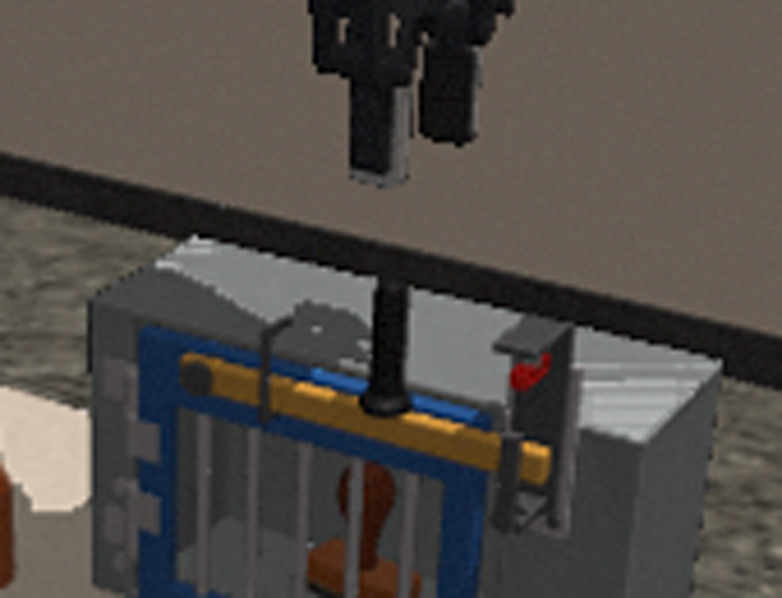

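View pics/t2.png

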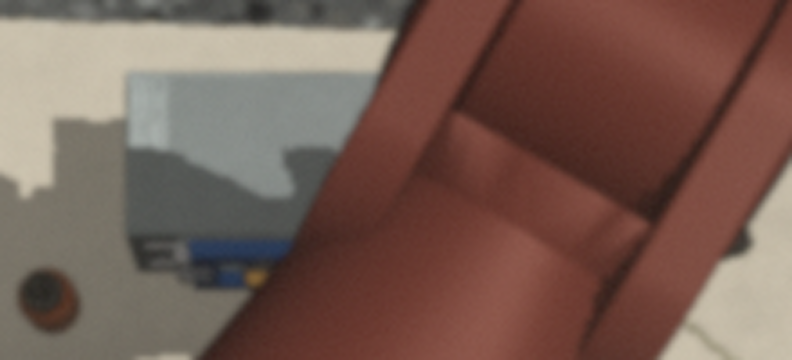

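The fingers hang above the knob: s2 shows the tips at (380,180) and the knob top at (392,283). The nose end sits near the bar's top, so I expect about 20 mm of lift at the catch. Descending now.

{"name": "send_rows", "arguments": {"commands": [[-7,-3,10,0],[0,0,20,0],[0,0,20,0],[0,0,15,0],[0,0,10,0],[0,0,0,0]]}}

```text
time: 7.15
tcp_pos: [0.567, -0.1614, 0.1983]
tcp_rot: [0.711, -0.704, 0.006, -0.001]
force: [-0.1, -0.8, -0.1]
opening: 0.0502
```

```bash
python3 -c "
from h import *
rel([.5676,-.157,.188])
pic('scene','s3.png',(280,150,450,280),4.6)
"
```

```text
t 7.15 tcp [ 0.567  -0.1614  0.1983] yawY -179.44 tilt z [ 0.009 -0.006 -1.   ] d_tool mm [-4.5 -0.5 10.2] F [-0.1  -0.83 -0.11] open 50.2 q6 -2.079
```

View pics/s3.png

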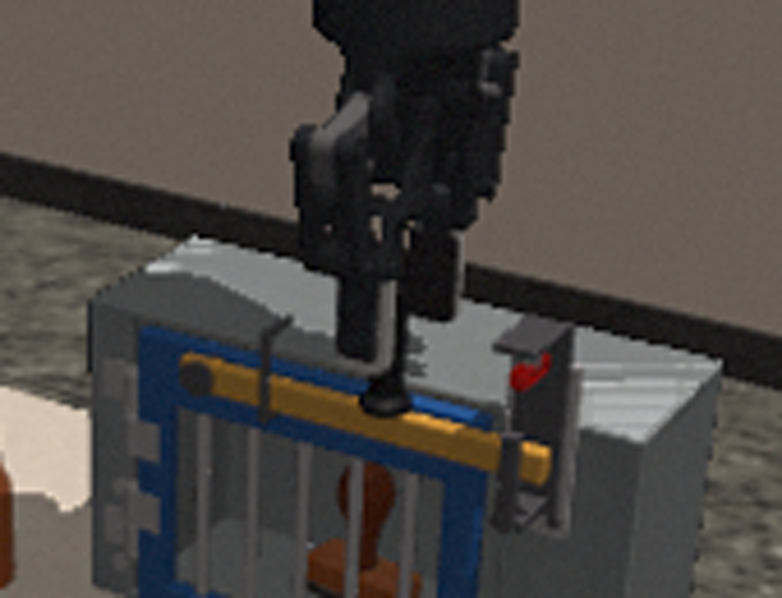

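{"name": "send_rows", "arguments": {"commands": [[-4,0,5,0],[-1,0,5,0],[0,0,0,0]], "claw": 24}}

```text
time: 7.58
tcp_pos: [0.568, -0.1565, 0.1897]
tcp_rot: [0.711, -0.704, 0.007, -0.001]
force: [0.1, 0.3, 0.7]
opening: 0.024
```

```bash
python3 -c "
from h import *
rel([.5676,-.157,.188])
pic('scene','s4.png',(300,150,440,270),5)
"
```

```text
t 7.58 tcp [ 0.568  -0.1565  0.1897] yawY -179.43 tilt z [ 0.012 -0.008 -1.   ] d_tool mm [0.5 0.4 1.7] F [0.09 0.33 0.72] open 24.0 q6 -2.071
```

View pics/s4.png

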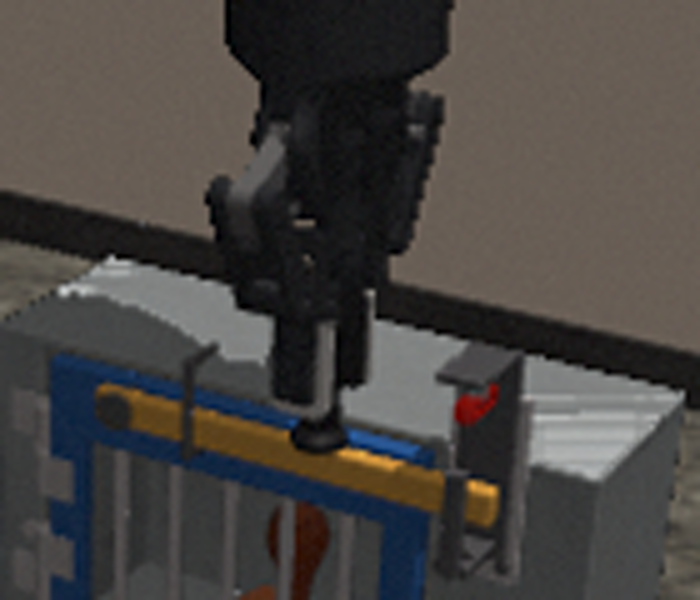

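The pads straddle the knob, centred. I'll close lightly.

{"name": "send_rows", "arguments": {"commands": [[0,0,0,0],[0,0,0,0],[0,0,0,0],[0,0,0,0]], "claw": 10, "newtons": 20}}

```text
time: 8.12
tcp_pos: [0.5668, -0.1566, 0.1902]
tcp_rot: [0.71, -0.704, 0.006, -0.0]
force: [-1.0, 0.3, -0.4]
opening: 0.0135
```

```bash
python3 -c "
from h import *
rel([.5676,-.157,.188])
for i in range(3): print(telemetry.get_obs()['force'],telemetry.get_obs()['torque'])
"
```

```text
t 8.12 tcp [ 0.5668 -0.1566  0.1902] yawY -179.45 tilt z [ 0.009 -0.008 -1.   ] d_tool mm [ 0.4 -0.8  2.3] F [-0.98  0.35 -0.41] open 13.5 q6 -2.071
[-0.97609696  0.34766758 -0.40719281] [ 0.09280867  0.21695596 -0.03176102]
[-0.97609696  0.34766758 -0.40719281] [ 0.09280867  0.21695596 -0.03176102]
[-0.97609696  0.34766758 -0.40719281] [ 0.09280867  0.21695596 -0.03176102]
```

{"name": "send_rows", "arguments": {"commands": [[-0.5,0,-1,0],[-0.5,0,-1,0],[0,0,0,0]]}}

```text
time: 8.5
tcp_pos: [0.5667, -0.1559, 0.1918]
tcp_rot: [0.71, -0.704, 0.006, 0.0]
force: [1.2, -0.4, -1.9]
opening: 0.0135
```

{"name": "send_rows", "arguments": {"commands": [[-1,0,-2,0],[0,0,0,0]]}}

```text
time: 8.75
tcp_pos: [0.5666, -0.1548, 0.1936]
tcp_rot: [0.71, -0.704, 0.006, 0.0]
force: [0.5, -0.9, -3.0]
opening: 0.013
```

```bash
python3 -c "
from h import *
rel([.5676,-.157,.188])
pic('scene','s5.png',(300,150,440,270),5)
"
```

```text
t 8.75 tcp [ 0.5666 -0.1548  0.1936] yawY -179.47 tilt z [ 0.008 -0.009 -1.   ] d_tool mm [ 2.2 -0.9  5.7] F [ 0.45 -0.88 -2.96] open 13.0 q6 -2.067
```

View pics/s5.png

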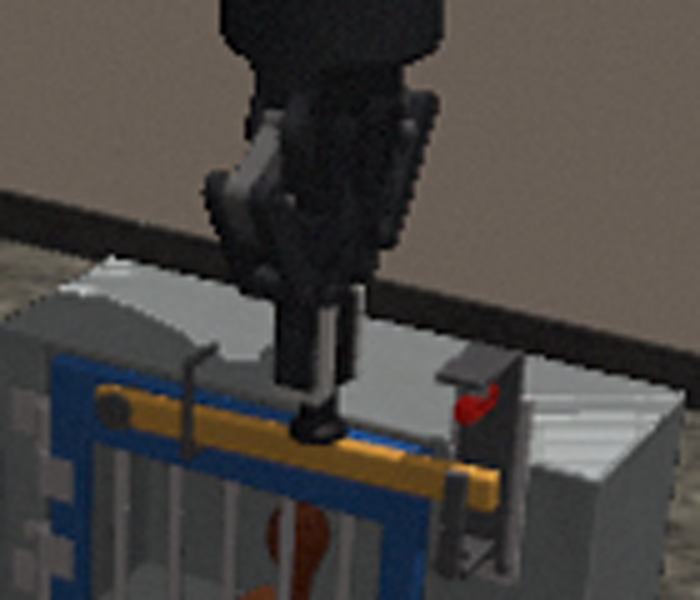

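The bar's end has risen from about y=505 to 490 in the crop. Its underside is still some 20 px below the nose tip. I'll continue in small steps.

{"name": "send_rows", "arguments": {"commands": [[-0.9,0,-1.7,0],[0,0,0,0]]}}

```text
time: 9.05
tcp_pos: [0.5665, -0.1538, 0.1953]
tcp_rot: [0.71, -0.704, 0.006, 0.0]
force: [0.5, -0.8, -2.7]
opening: 0.0136
```

{"name": "send_rows", "arguments": {"commands": [[-0.9,0,-1.7,0],[0,0,0,0]]}}

```text
time: 9.3
tcp_pos: [0.5664, -0.1528, 0.1971]
tcp_rot: [0.71, -0.704, 0.006, 0.0]
force: [0.0, -0.2, -2.4]
opening: 0.0133
```

```bash
python3 -c "
from h import *
rel([.5676,-.157,.188])
pic('scene','s6.png',(340,190,440,270),7)
"
```

```text
t 9.3 tcp [ 0.5664 -0.1528  0.1971] yawY -179.47 tilt z [ 0.008 -0.009 -1.   ] d_tool mm [ 4.1 -1.   9.1] F [ 0.02 -0.16 -2.4 ] open 13.3 q6 -2.064
```

View pics/s6.png

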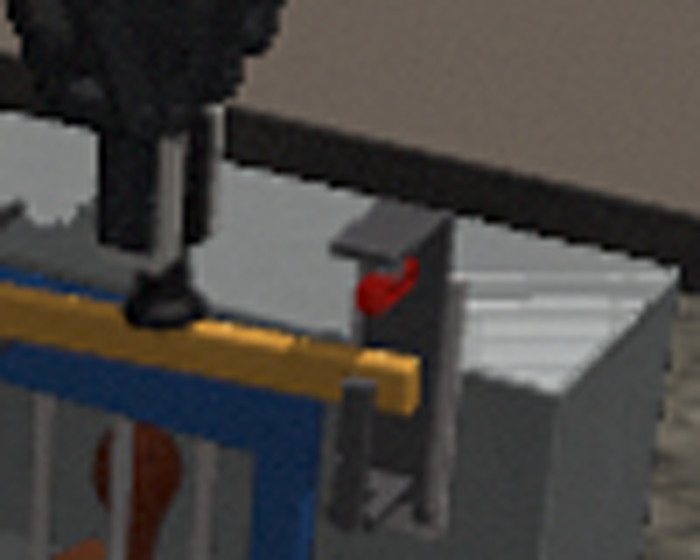

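Nose tip at (355,380), bar underside there near y=403: about 5–6 mm more lift at the knob. No contact felt so far (Fz about −2.5 N, which is the bar's weight).

{"name": "send_rows", "arguments": {"commands": [[-0.9,0,-1.7,0],[0,0,0,0]]}}

```text
time: 9.6
tcp_pos: [0.5664, -0.1518, 0.1987]
tcp_rot: [0.71, -0.704, 0.006, 0.0]
force: [-0.5, -1.2, -3.7]
opening: 0.0134
```

{"name": "send_rows", "arguments": {"commands": [[-0.9,0,-1.5,0],[0,0,0,0]]}}

```text
time: 9.85
tcp_pos: [0.5664, -0.1507, 0.2002]
tcp_rot: [0.71, -0.704, 0.006, 0.0]
force: [-0.1, -0.4, -3.0]
opening: 0.013
```

```bash
python3 -c "
from h import *
rel([.5676,-.157,.188])
pic('scene','s7.png',(340,190,440,270),7)
"
```

```text
t 9.85 tcp [ 0.5664 -0.1507  0.2002] yawY -179.46 tilt z [ 0.008 -0.008 -1.   ] d_tool mm [ 6.2 -1.1 12.3] F [-0.06 -0.43 -2.98] open 13.0 q6 -2.061
```

View pics/s7.png

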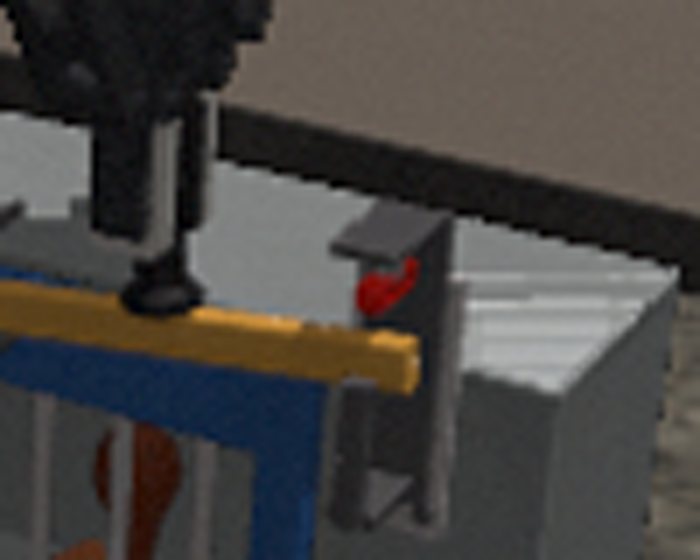

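The bar's underside now appears level with the nose tip at (355,380). The nose is nearer the camera, so a bit more lift is needed. Finer steps from here, watching for the buffer.

{"name": "send_rows", "arguments": {"commands": [[-0.5,0,-0.8,0],[0,0,0,0]]}}

```text
time: 10.15
tcp_pos: [0.5664, -0.1502, 0.201]
tcp_rot: [0.71, -0.704, 0.006, 0.0]
force: [-0.3, 0.1, -2.6]
opening: 0.0136
```

{"name": "send_rows", "arguments": {"commands": [[-0.4,0,-0.6,0],[0,0,0,0]]}}

```text
time: 10.4
tcp_pos: [0.5664, -0.1498, 0.2016]
tcp_rot: [0.71, -0.704, 0.006, 0.0]
force: [1.1, -0.8, -3.7]
opening: 0.0134
```

{"name": "send_rows", "arguments": {"commands": [[-0.4,0,-0.6,0],[0,0,0,0]]}}

```text
time: 10.65
tcp_pos: [0.5664, -0.1494, 0.2022]
tcp_rot: [0.71, -0.704, 0.006, 0.0]
force: [0.2, 0.4, -4.0]
opening: 0.0134
```

```bash
python3 -c "
from h import *
rel([.5676,-.157,.188])
pic('scene','s8.png',(340,190,440,270),7)
"
```

```text
t 10.65 tcp [ 0.5664 -0.1494  0.2022] yawY -179.47 tilt z [ 0.008 -0.008 -1.   ] d_tool mm [ 7.5 -1.1 14.3] F [ 0.16  0.36 -4.03] open 13.4 q6 -2.059
```

View pics/s8.png

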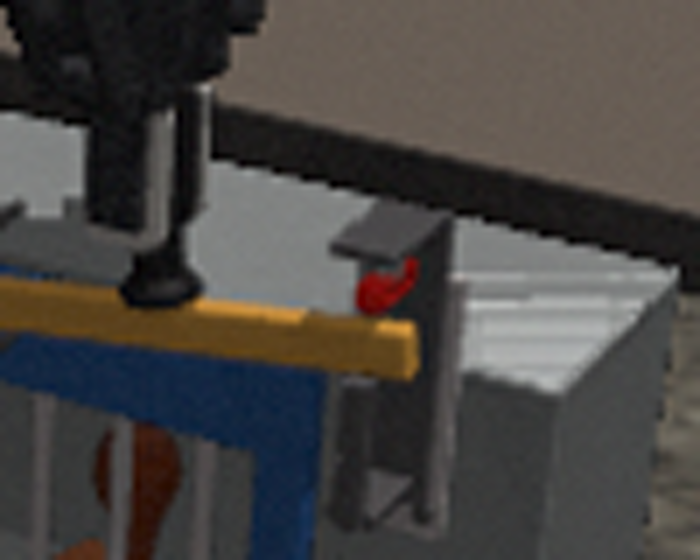

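{"name": "send_rows", "arguments": {"commands": [[0,0,0,0]]}}

```text
time: 10.82
tcp_pos: [0.5663, -0.1494, 0.2022]
tcp_rot: [0.71, -0.704, 0.006, 0.0]
force: [-0.1, -0.3, -2.6]
opening: 0.0131
```

{"name": "send_rows", "arguments": {"commands": [[-0.3,0,-0.5,0],[0,0,0,0]]}}

```text
time: 11.08
tcp_pos: [0.5663, -0.1491, 0.2027]
tcp_rot: [0.71, -0.704, 0.006, 0.0]
force: [-0.2, -1.3, -3.3]
opening: 0.0133
```

{"name": "send_rows", "arguments": {"commands": [[0,0,0,0]]}}

```text
time: 11.2
tcp_pos: [0.5664, -0.1491, 0.2027]
tcp_rot: [0.71, -0.704, 0.006, 0.0]
force: [0.1, 0.6, -3.9]
opening: 0.0132
```

{"name": "send_rows", "arguments": {"commands": [[-0.3,0,-0.5,0],[0,0,0,0]]}}

```text
time: 11.45
tcp_pos: [0.5663, -0.1487, 0.2032]
tcp_rot: [0.71, -0.704, 0.006, 0.0]
force: [0.6, -1.2, -3.8]
opening: 0.013
```

{"name": "send_rows", "arguments": {"commands": [[0,0,0,0]]}}

```text
time: 11.58
tcp_pos: [0.5663, -0.1487, 0.2032]
tcp_rot: [0.71, -0.704, 0.006, 0.0]
force: [-0.5, 0.6, -4.4]
opening: 0.0133
```

```bash
python3 -c "
from h import *
rel([.5676,-.157,.188])
pic('scene','s9.png',(340,190,440,270),7)
"
```

```text
t 11.57 tcp [ 0.5663 -0.1487  0.2032] yawY -179.47 tilt z [ 0.008 -0.008 -1.   ] d_tool mm [ 8.2 -1.1 15.3] F [-0.49  0.64 -4.41] open 13.3 q6 -2.058
```

View pics/s9.png

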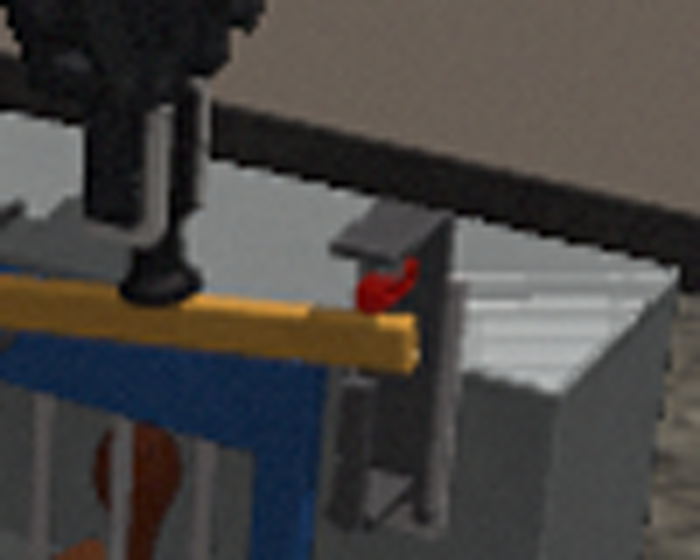

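{"name": "send_rows", "arguments": {"commands": [[-0.3,0,-0.4,0],[0,0,0,0]]}}

```text
time: 11.88
tcp_pos: [0.5663, -0.1484, 0.2036]
tcp_rot: [0.71, -0.704, 0.006, 0.0]
force: [0.7, 0.1, -4.4]
opening: 0.0135
```

{"name": "send_rows", "arguments": {"commands": [[0,0,0,0]]}}

```text
time: 12.0
tcp_pos: [0.5663, -0.1484, 0.2036]
tcp_rot: [0.71, -0.704, 0.006, 0.0]
force: [1.4, -0.6, -4.0]
opening: 0.0134
```

{"name": "send_rows", "arguments": {"commands": [[-0.3,0,-0.5,0],[0,0,0,0]]}}

```text
time: 12.25
tcp_pos: [0.5663, -0.148, 0.2041]
tcp_rot: [0.71, -0.704, 0.006, 0.0]
force: [0.5, -0.4, -4.1]
opening: 0.0135
```

{"name": "send_rows", "arguments": {"commands": [[0,0,0,0]]}}

```text
time: 12.38
tcp_pos: [0.5663, -0.1481, 0.2041]
tcp_rot: [0.71, -0.704, 0.006, 0.0]
force: [-0.8, -0.2, -4.0]
opening: 0.0136
```

```bash
python3 -c "
from h import *
rel([.5676,-.157,.188])
pic('scene','s10.png',(340,190,440,270),7)
"
```

```text
t 12.38 tcp [ 0.5663 -0.1481  0.2041] yawY -179.47 tilt z [ 0.008 -0.008 -1.   ] d_tool mm [ 8.8 -1.1 16.1] F [-0.82 -0.22 -4.04] open 13.6 q6 -2.057
```

View pics/s10.png

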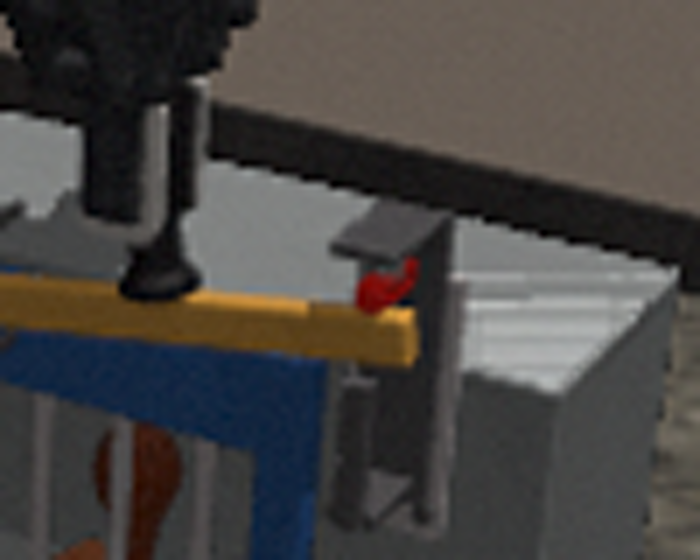

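```bash
python3 - <<'E'
from h import *
S=get_image('scene'); K=np.array(S['intrinsics']);T=np.array(S['T'])
q=np.array([.634,-.1258,.0204]);c,s=np.cos(q[2]),np.sin(q[2]);R=np.array([[c,-s,0],[s,c,0],[0,0,1]])
def ray(u,v):
    u=(u+.5)/7+340-.5;v=(v+.5)/7+190-.5
    d=T[:3,:3]@np.linalg.solve(K,[u,v,1]); o=T[:3,3]-[q[0],q[1],0]; return R.T@o,R.T@d
def atx(u,v,x):
    o,d=ray(u,v);t=(x-o[0])/d[0];return np.round((o+t*d)*1e3,1)
for n,u,v,xs in [('nose front top',355,384,(-.081,-.078)),('nose back top',360,372,(-.073,-.075)),('bar end bottom front',413,368,(-.071,)),('bar end top front',413,312,(-.071,)),('bar bottom at nose',355,362,(-.071,)),('buffer bottom',372,311,(-.067,-.063,-.071))]:
    print(n,[(x,atx(u,v,x).tolist()) for x in xs])
E
```

```text
nose front top [(-0.081, [-81.0, -88.3, 155.7]), (-0.078, [-78.0, -87.1, 154.1])]
nose back top [(-0.073, [-73.0, -86.1, 155.1]), (-0.075, [-75.0, -86.9, 156.1])]
bar end bottom front [(-0.071, [-71.0, -99.2, 158.9])]
bar end top front [(-0.071, [-71.0, -97.8, 174.0])]
bar bottom at nose [(-0.071, [-71.0, -83.7, 156.4])]
buffer bottom [(-0.067, [-67.0, -85.4, 169.4]), (-0.063, [-63.0, -83.8, 167.4]), (-0.071, [-71.0, -87.1, 171.4])]
```

Estimates: nose top z≈155.5 mm, bar underside there ≈157 mm, buffer ≈171 mm. One more tiny lift, feeling for the buffer, then a gentle pull.

{"name": "send_rows", "arguments": {"commands": [[-0.3,0,-0.5,0],[0,0,0,0]]}}

```text
time: 12.72
tcp_pos: [0.5663, -0.1477, 0.2046]
tcp_rot: [0.71, -0.704, 0.006, 0.0]
force: [1.0, -0.8, -4.0]
opening: 0.0133
```

{"name": "send_rows", "arguments": {"commands": [[0,0,0,0]]}}

```text
time: 12.85
tcp_pos: [0.5663, -0.1477, 0.2046]
tcp_rot: [0.71, -0.704, 0.006, 0.0]
force: [0.2, -0.6, -3.3]
opening: 0.0131
```

{"name": "send_rows", "arguments": {"commands": [[-0.3,0,-0.5,0],[0,0,0,0],[0,0,0,0]]}}

```text
time: 13.22
tcp_pos: [0.5663, -0.1475, 0.2048]
tcp_rot: [0.71, -0.704, 0.006, 0.0]
force: [0.9, -0.0, -4.8]
opening: 0.013
```

{"name": "send_rows", "arguments": {"commands": [[0,0,0,0]]}}

```text
time: 13.35
tcp_pos: [0.5663, -0.1475, 0.2048]
tcp_rot: [0.71, -0.704, 0.006, 0.0]
force: [-0.1, -0.6, -5.2]
opening: 0.0133
```

The last 0.5 mm lift gave only 0.2–0.3 mm, and the force rose to −5 N, so the bar just touches the buffer. Now I pull gently straight out.

{"name": "send_rows", "arguments": {"commands": [[-0.2,2,0,1],[0,0,0,0]]}}

```text
time: 13.6
tcp_pos: [0.5641, -0.1473, 0.2048]
tcp_rot: [-0.704, 0.711, -0.006, -0.0]
force: [-0.3, -0.8, -4.8]
opening: 0.0134
```

{"name": "send_rows", "arguments": {"commands": [[-0.2,2,0,1],[0,0,0,0]]}}

```text
time: 13.85
tcp_pos: [0.5619, -0.147, 0.2047]
tcp_rot: [-0.697, 0.717, -0.005, -0.0]
force: [0.4, -0.7, -4.9]
opening: 0.0134
```

```bash
python3 -c "
from h import *
rel([.5676,-.157,.188])
pic('scene','s11.png',(340,190,440,270),7)
"
```

```text
t 13.85 tcp [ 0.5619 -0.147   0.2047] yawY 178.38 tilt z [ 0.007 -0.008 -1.   ] d_tool mm [ 9.7 -5.8 16.9] F [ 0.41 -0.66 -4.9 ] open 13.4 q6 -2.022
```

View pics/s11.png

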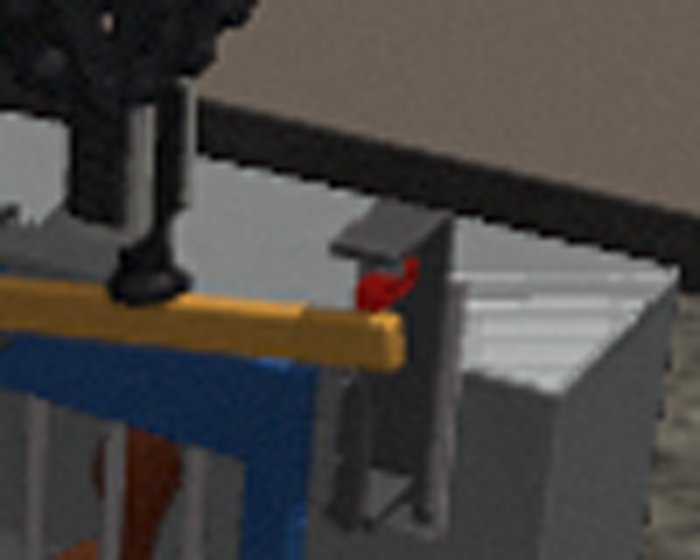

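The gate is opening and the bar is passing over the nose with no resistance.

{"name": "send_rows", "arguments": {"commands": [[-0.4,3,0,1.4],[-0.4,3,0,1.4],[0,0,0,0]]}}

```text
time: 14.28
tcp_pos: [0.5555, -0.1458, 0.2049]
tcp_rot: [-0.678, 0.735, -0.005, 0.0]
force: [-0.1, -0.2, -4.6]
opening: 0.0134
```

{"name": "send_rows", "arguments": {"commands": [[-0.5,4,0,1.9],[-0.5,4,0,1.9],[-0.5,4,0,1.9],[0,0,0,0]]}}

```text
time: 14.78
tcp_pos: [0.5428, -0.1426, 0.2049]
tcp_rot: [-0.638, 0.77, -0.005, 0.0]
force: [0.1, 0.1, -4.4]
opening: 0.0132
```

```bash
cat > gate.py <<'E'
from h import *
o=telemetry.get_obs(); R=Ro.from_quat(o['tcp_rot']).as_matrix()
H=np.array([.581,-.0269]); p=o['tcp_pos'][:2]+0.006*R[:2,2]; r=p-H
yaw=np.degrees(np.arctan2(R[1,1],R[0,1]))
ang=np.degrees(np.arctan2(r[1],r[0]))  # shut reference
# fixed: grip offset 16 mm in front of plane
al=np.degrees(np.arcsin(.016/np.linalg.norm(r)))
g=(-90+1.17)-al-ang; g=(g+180)%360-180
print('gate deg',round(g,1),'r mm',np.round(np.linalg.norm(r)*1e3,1),'tool gate-eq',round((181.17-yaw+180)%360-180,1))
rel([.5676,-.157,.188])
E
python3 -c "
exec(open('gate.py').read())
pic('scene','s12.png',(300,170,440,275),5)
"
```

```text
gate deg 11.9 r mm 121.8 tool gate-eq 11.9
t 14.78 tcp [ 0.5428 -0.1426  0.2049] yawY 169.27 tilt z [ 0.008 -0.008 -1.   ] d_tool mm [  9.5 -26.9  17.2] F [ 0.13  0.09 -4.39] open 13.2 q6 -1.872
```

View pics/s12.png

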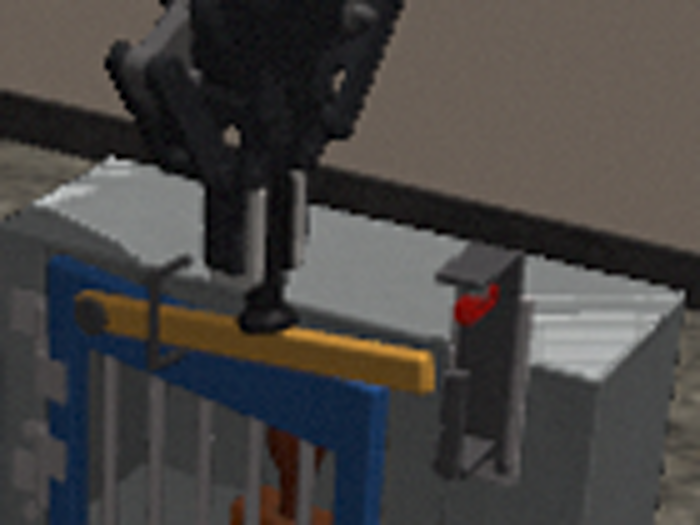

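The bar is clear of the catch at a gate angle of 12°. I'll swing on at a moderate pace.

{"name": "send_rows", "arguments": {"commands": [[-1,6.3,0,3],[-1,6.3,0,3],[-1,6.3,0,3],[-1,6.3,0,3],[-1,6.3,0,3],[-1,6.3,0,3],[-0.5,3,0,1.5],[0,0,0,0]]}}

```text
time: 15.82
tcp_pos: [0.5062, -0.1236, 0.2048]
tcp_rot: [-0.495, 0.869, -0.006, 0.001]
force: [-0.6, -0.1, -3.9]
opening: 0.013
```

```bash
python3 gate.py
```

```text
gate deg 31.3 r mm 122.3 tool gate-eq 31.9
t 15.82 tcp [ 0.5062 -0.1236  0.2048] yawY 149.29 tilt z [ 0.008 -0.01  -1.   ] d_tool mm [ -2.8 -69.6  17.6] F [-0.55 -0.12 -3.91] open 13.0 q6 -1.523
```

{"name": "send_rows", "arguments": {"commands": [[-0.8,4,0,1.8],[-1.1,6.4,0,3],[-1.1,6.4,0,3],[-1.1,6.4,0,3],[-1.1,6.4,0,3],[-1.1,6.4,0,3],[-1.1,6.4,0,3],[-1.1,6.4,0,3],[-0.6,3,0,1.5],[0,0,0,0]]}}

```text
time: 17.08
tcp_pos: [0.472, -0.0827, 0.205]
tcp_rot: [-0.291, 0.957, -0.007, 0.001]
force: [-1.7, -0.4, -2.8]
opening: 0.0134
```

```bash
python3 gate.py
```

```text
gate deg 56.5 r mm 122.5 tool gate-eq 57.4
t 17.07 tcp [ 0.472  -0.0827  0.205 ] yawY 123.79 tilt z [ 0.007 -0.013 -1.   ] d_tool mm [ -38.2 -114.6   18.6] F [-1.74 -0.37 -2.84] open 13.4 q6 -1.032
```

{"name": "send_rows", "arguments": {"commands": [[-0.6,4,0,1.8],[-1,6.4,0,2.9],[-1,6.4,0,2.9],[-1,6.4,0,2.9],[-1,6.4,0,2.9],[-1,6.4,0,2.9],[-1,6.4,0,2.9],[-1,6.4,0,2.9],[-1,6.4,0,2.9],[-0.5,4,0,1.8],[-0.3,2,0,1],[0,0,0,0]]}}

```text
time: 18.58
tcp_pos: [0.4586, -0.0208, 0.205]
tcp_rot: [-0.039, 0.999, -0.007, 0.003]
force: [-1.4, -0.5, -2.8]
opening: 0.0132
```

```bash
python3 -c "
exec(open('gate.py').read())
pic('scene','s13.png',(240,150,440,300),4)
"
```

```text
gate deg 86.5 r mm 122.5 tool gate-eq 86.8
t 18.57 tcp [ 0.4586 -0.0208  0.205 ] yawY 94.41 tilt z [ 0.007 -0.013 -1.   ] d_tool mm [ -98.1 -143.9   19.5] F [-1.42 -0.48 -2.76] open 13.2 q6 -0.402
```

View pics/s13.png

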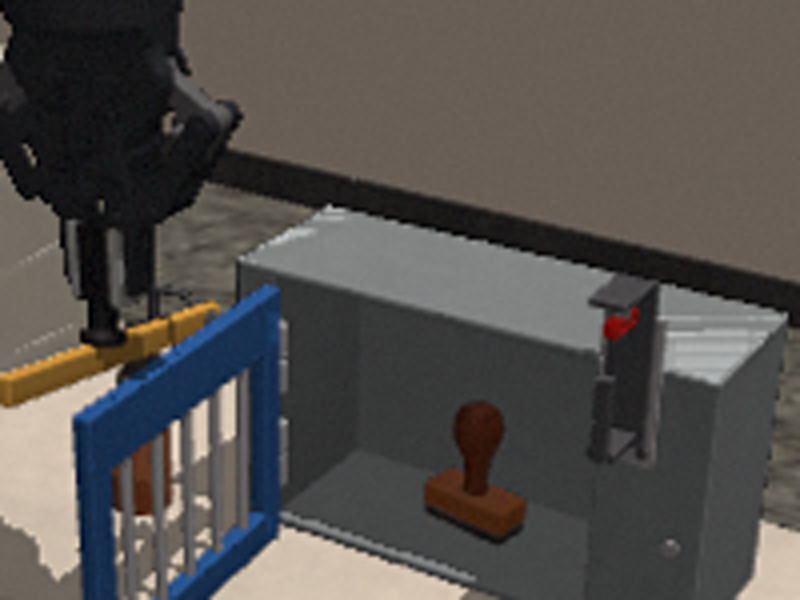

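The gate stands near 87°, the stamp is untouched, and the bar is still lifted. Finish the last few degrees, then lower the bar along its arc.

{"name": "send_rows", "arguments": {"commands": [[-0.4,3.5,0,1.6],[-0.4,3.5,0,1.6],[0,0,0,0],[1.3,0,2,0],[1.3,0,2,0],[1.2,0,2,0],[1.2,0,2,0],[0,0,0,0]]}}

```text
time: 19.62
tcp_pos: [0.4547, -0.0139, 0.1983]
tcp_rot: [-0.009, 1.0, -0.007, 0.005]
force: [-1.6, -0.2, 3.0]
opening: 0.0132
```

```bash
python3 gate.py
```

```text
gate deg 89.8 r mm 126.9 tool gate-eq 90.2
t 19.62 tcp [ 0.4547 -0.0139  0.1983] yawY 91.01 tilt z [ 0.01  -0.013 -1.   ] d_tool mm [-110.3 -144.9   13.3] F [-1.59 -0.25  2.96] open 13.2 q6 -0.331
```

```bash
python3 -c "
from h import *
pic('scene','s14.png',(220,180,340,290),5)
"
```

```text
(no output)
```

View pics/s14.png

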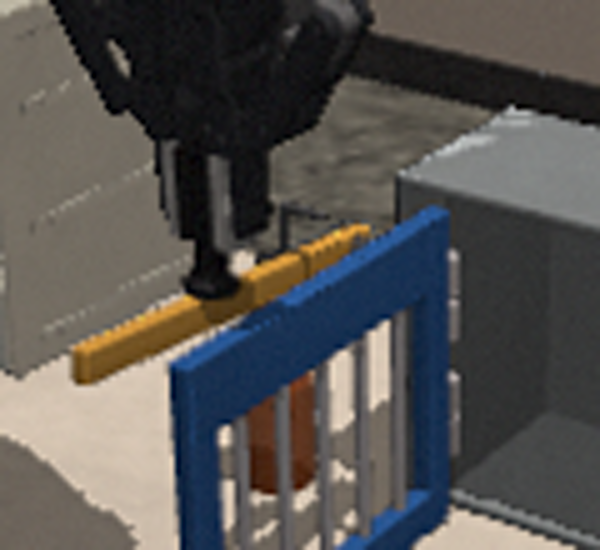

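The bar is following down but still tilts up relative to the gate's top rail. Continuing.

{"name": "send_rows", "arguments": {"commands": [[1.1,0,2,0],[1.1,0,2,0],[0,0,0,0]]}}

```text
time: 20.05
tcp_pos: [0.4523, -0.014, 0.194]
tcp_rot: [-0.009, 1.0, -0.007, 0.005]
force: [-2.8, -0.2, 3.1]
opening: 0.0134
```

{"name": "send_rows", "arguments": {"commands": [[0.9,0,1.6,0],[0,0,0,0]]}}

```text
time: 20.3
tcp_pos: [0.4513, -0.014, 0.1922]
tcp_rot: [-0.009, 1.0, -0.007, 0.005]
force: [-2.0, -0.1, 2.5]
opening: 0.0135
```

```bash
python3 gate.py
```

```text
gate deg 89.8 r mm 130.3 tool gate-eq 90.2
t 20.3 tcp [ 0.4513 -0.014   0.1922] yawY 91.02 tilt z [ 0.01  -0.013 -1.   ] d_tool mm [-113.7 -145.     7.2] F [-2.01 -0.07  2.51] open 13.5 q6 -0.334
```

{"name": "send_rows", "arguments": {"commands": [[0.8,0,1.2,0],[0,0,0,0]]}}

```text
time: 20.55
tcp_pos: [0.4506, -0.014, 0.1909]
tcp_rot: [-0.009, 1.0, -0.007, 0.005]
force: [-3.0, -0.1, 2.3]
opening: 0.0132
```

{"name": "send_rows", "arguments": {"commands": [[0,0,0,0],[0,0,0,0],[0,0,0,0]], "claw": 34}}

```text
time: 20.92
tcp_pos: [0.4509, -0.0142, 0.1905]
tcp_rot: [-0.009, 1.0, -0.007, 0.005]
force: [-0.1, -0.4, -0.9]
opening: 0.034
```

```bash
python3 -c "
exec(open('gate.py').read())
pic('scene','s15.png',(220,180,340,290),5)
"
```

```text
gate deg 89.7 r mm 130.7 tool gate-eq 90.1
t 20.93 tcp [ 0.4509 -0.0142  0.1905] yawY 91.02 tilt z [ 0.01  -0.014 -1.   ] d_tool mm [-114.1 -144.8    5.7] F [-0.1  -0.37 -0.87] open 34.0 q6 -0.335
```

View pics/s15.png

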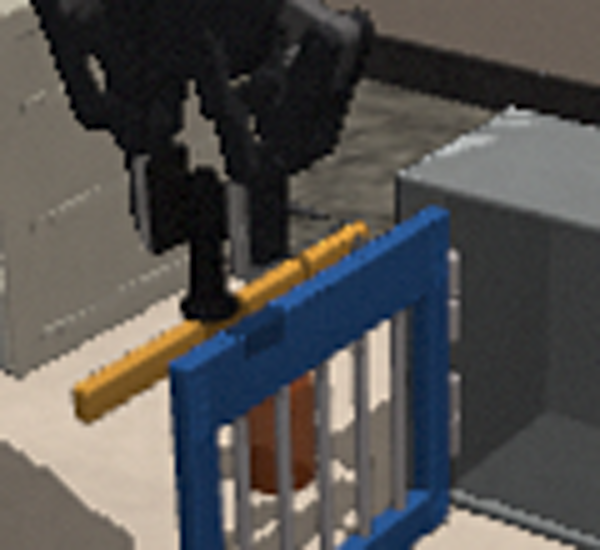

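The bar has dropped parallel to the gate's top rail and the knob is free between the pads. Lifting off.

{"name": "send_rows", "arguments": {"commands": [[0,0,-5,0],[0,0,-15,0],[0,0,-25,0],[0,0,-30,0],[0,0,-30,0],[0,0,-20,0],[30,0,0,0],[30,0,0,0],[30,0,0,0],[0,0,0,0]]}}

```text
time: 22.22
tcp_pos: [0.3576, -0.0141, 0.3284]
tcp_rot: [-0.009, 1.0, -0.009, 0.009]
force: [0.0, -0.0, -0.3]
opening: 0.0339
```

```bash
python3 -c "
from h import *
st()
pic('scene','s16.png'); pic('top','t16.png')
for c in ['scene','top']:
  for l in ['seal','dropper','paste','black_weight','knob']:
    print(c,l,[(np.round(r['point'],4).tolist(),round(r['score'],2)) for r in recognise(c,l)[:1]])
"
```

```text
{'time': 22.225, 'joint_pos': [-0.4032, -0.6307, -0.3876, 1.7903, -0.0082, -0.4216], 'tcp_pos': [0.3576, -0.0141, 0.3284], 'tcp_rot': [-0.0092, 0.9999, -0.0085, 0.0092], 'force': [0.014, -0.002, -0.2865], 'torque': [-0.019, -0.0123, -0.0282], 'opening': 0.0339}
scene seal [([0.629, -0.1152, 0.0236], 0.77)]
scene dropper []
scene paste [([0.4315, -0.3262, 0.0449], 0.58)]
scene black_weight [([0.6032, -0.3248, 0.0245], 0.59)]
scene knob [([0.4437, -0.0213, 0.1476], 0.68)]
top seal []
top dropper [([0.5561, 0.0481, 0.0562], 0.64)]
top paste [([0.4552, -0.3132, 0.0557], 0.87)]
top black_weight [([0.6171, -0.3201, 0.0236], 0.94)]
top knob [([0.4501, -0.019, 0.1497], 0.62)]
```

View pics/s16.png

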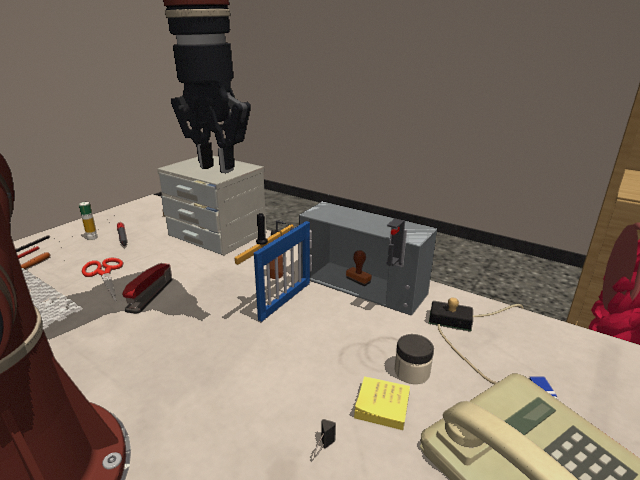

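View pics/t16.png

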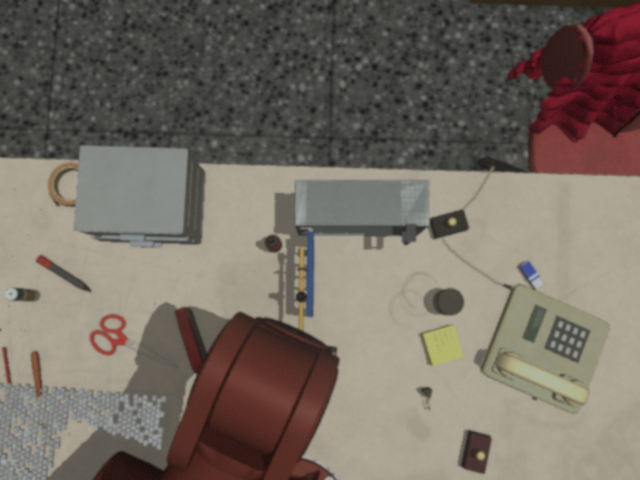

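The top view shows the gate square to the front at columns 305–313, with the bar parallel to it and the arm clear. The bystanders are where they were. Handing in.

```bash
python3 -c "
from h import *
print(manip.close_job())"
```

```text
the job is handed in; nothing more can be done
None
```

The locker is open: the gate stands at about 90° to the locker's front, the latch bar is back at rest, and the gripper has let go and stands clear. I handed the job in at about 22 s on the robot's clock; it returned no verdict.

- **Lift:** I gripped the knob at 20 N and raised it along its arc in small steps. I stopped when the bar just touched the buffer, at about 5 N of vertical force at the wrist, roughly 3 N of which was there before contact.
- **Swing and release:** I drew the bar over the nose with no resistance and swung the gate at about 25°/s. Then I lowered the bar along its arc, let go and backed away.
- **Final checks:**
  - The gate angle, worked out from the grip position, was about 89.7° and looks square in the top picture.
  - The bar lies parallel to the gate's top rail.
  - The wrist force is near zero.
  - The jar, weight and bottle are within 3 mm of where they were first found.
- **What disagreed:**
  - The scene camera's network no longer found the bottle; the top camera did, unmoved.
  - The stamp's reading shifted about 6 mm. I put this down to the bars no longer hiding part of it, as nothing came near it.

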